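# Lock the parrot's treat pot into its feeder

## Task

Turn the white treat pot in its round seat until its blue ear points straight at the orange mark on the grey tray. Then press the green hinged flap down over the ear until it snaps fully shut, and leave the pot standing in its seat, the flap closed and the other things undisturbed.

Things in the scene. Friction and masses are not known exactly. Their poses are not given: they have to be found in the camera images.
- treat_pot: Loose white ceramic pot, open on top, 64 mm outer diameter, 75 mm high, wall 5 mm, straight sides, about 0.3 kg. Origin: centre of its underside, z up along its axis. A blue ear (18 mm wide, 10 mm thick) sticks out along the pot's +x to 64 mm from the axis, 12 to 22 mm above the underside; above it the wall is bare all round
- ear_tip (a point): Point on the pot's blue ear, 60 mm out from the pot's axis and 17 mm above its underside
- feeder_tray: Fixed grey plastic tray, 140 mm (its x) by 220 mm (its y), 10 mm thick, lying on the work surface. Origin: centre of its underside, z up. On its midline, towards +y, follow the pot's round seat (y = -50 mm), the orange mark (20 mm wide, y = +18 to +54 mm, on the top face) and the flap's hinge (y = +90 mm)
- mark (a point): Where point ear_tip lies when the ear points straight at the orange mark: 60 mm from the seat's centre towards tray +y, 27 mm above the work surface
- seat (a point): Centre of the pot's round seat, on the tray's top face, 10 mm above the work surface. A kerb 6 mm high surrounds the seat, inner radius 36 mm, outer radius 40 mm
- flap (a joint): Angle of the green flap in rad: 0 is fully shut, level over the ear; 1.15 to 1.5 at the start, standing up; grows as its free edge swings up and away from the pot. The stiff hinge stays where it is left; below about 0.2 rad two spring teeth resist (4 to 6 N on the free half) until the flap snaps past them. Two cheeks under it, 40 mm apart, straddle the ear; a badly turned ear blocks them
- flap_hinge (a point): Middle of the flap's hinge axis, which runs along tray x, 140 mm from the seat's centre, 39 mm above the work surface. Two fixed catch posts with the spring teeth (16 by 30 mm, tops 41 mm above the work surface) stand either side of the shut flap at tray x = -48 and +48 mm, y = +30 mm
- flap_edge (a point): Middle of the flap's free edge, on its upper face; 92 mm from the hinge axis. The flap is a plate 60 mm wide (tray x), 92 mm long, 6 mm thick (hinge axis at mid-thickness); shut, its upper face is 42 mm above the work surface and its free edge is 48 mm from the seat's centre
- steel_cup: Bystander: loose stainless cup, 72 mm across, 85 mm high; origin at the centre of its underside
- foot_toy: Bystander: loose purple plastic foot toy like a dumb-bell, 98 mm long (its y), 48 mm wide and high; origin at the centre of its underside
- spiral: Bystander: loose orange silicone spiral, 70 mm across, 30 mm high; origin at the centre of its underside
- ball_bin: Fixed clear acrylic bin with a red and a yellow wooden ball, 110 by 150 mm, 60 mm high; origin at the centre of its underside

How it is judged (in metres and radians):
On the way, in this order (a step that is already met when the one before it is completed fails the run):
1. the ear points at the mark (ear_tip within 12 mm of mark, seen from above) while the flap is still open (horizontal distance between ear_tip and mark below 0.012 m and value of joint flap above 0.3 rad), for 0.2 s.
2. the flap is pressed fully shut (value of joint flap below 0.05 rad), for 0.2 s.
At the end, for the whole second after the job is handed in: The pot stands upright (within 0.06 rad) and at rest in its seat (centre within 10 mm), its ear_tip within 12 mm of mark seen from above, and the flap is shut (joint below 0.05 rad) (horizontal distance between ear_tip and mark below 0.012 m and horizontal distance between treat_pot and seat below 0.01 m and distance between treat_pot and seat below 0.011 m and angle between treat_pot's own z axis and vertical below 0.06 rad and value of joint flap below 0.05 rad and linear speed of treat_pot below 0.02 m/s); the robot touches nothing.
It fails at once if the pot is tipped by more than 0.4 rad (angle between treat_pot's own z axis and vertical above 0.4 rad).
It fails at once if a bystander is moved by more than 30 mm (distance of any of steel_cup, foot_toy, spiral from where it was at the start of the episode above 0.03 m).
It also fails if it takes over 61 s, if anything falls off the work surface, if the arm or the gripper's body presses on something with over 40 N, if the wrist force passes 120 N, or if a joint passes its speed limit or range.

## Robot

A 6-joint arm with a two-finger parallel gripper is mounted at the origin on the work surface. World frame = base frame: x ahead of the robot, y to its left, z up, the work surface at z = 0. Lengths are in mm, angles in rad, forces in N, time in s.
With the tool pointing down it reaches from about 275 to 750 mm from the base axis. Payload 10.2 kg.
Tool frame: the origin (TCP) lies between the finger pads; the fingertips stand 11 mm ahead of it and the grasp point (between the pads) lies 8 mm behind it; z points along the fingers, y is the line along which they close (so a half turn about z gives the same grasp; the last joint's range is limited). The gripper opens to 85 mm and grips with 20 to 120 N. Pads are 22 mm wide; open, the fingers measure 114 mm over their backs; the gripper's body (76 mm by 85 mm) begins 54 mm behind the grasp point. The pads swing forward as they close: fully open they stand 13 mm farther back than shut.
Start: joints at [-1.492, 0.313, 1.498, -0, 1.331, -0.223], TCP at [156.038, -501.282, 242.294] pointing down, gripper open.
Joint ranges: [-2.94, 2.94], [-0.97, 2.17], [0.19, 2.56], [-1.23, 4.37], [0.02, 3.11], [-2.88, 2.88]. Speed limits (rad/s): [2.39, 2.39, 3.01, 3.14, 3.14, 3.14].

## Interface

Orientations are given as a unit quaternion [w, x, y, z].
In Python, from rig import sense, eyes, finish_job gives the robot as it stands.
- The arm moves only by the shell command python3 -m jog 'ROWS' [FORCE]. ROWS is JSON, a list of rows, each a list of 7 numbers: the shift along the tool's x, y, z in m, then the turn, a rotation vector about the tool's x, y, z in rad, then the finger opening in m, from 0 to 0.0854. In form: [[dx, dy, dz, rx, ry, rz, gripper], ...]. A call has 1 to 5 rows; each row shifts and turns the commanded pose from where the row before left it, along the tool's axes as they then stand; what a row does not reach is not made up. A row lasts 1/10 s, in which the tool goes at most 50 mm and 8.59 degrees, less where a joint would pass 70% of its speed; a pose out of reach is approached as far as the arm can. A call is refused whole if a number of a shift passes 0.05 or a number of a turn 0.15, either way. A call with a gripper value outside its range is refused whole. The fingers move at their own pace and stop on an object; FORCE is the grip in N (left out, the last holds). Time passes only in rows, so rows that do not move let the fingers close. It gives the time, the measured TCP pose, the force, the opening and the grip force at its end, in the units of the state.
- sense(): the state, without advancing time (a new reading comes with each control period).
- eyes.capture(name): name is "side" or "top"; returns the picture (420x560x3 uint8, red, green, blue); there is no depth.
- eyes.calibration(name): a dict with "fx", "fy", "cx", "cy" (pixels), "dist" ([k1, k2, p1, p2, k3] as OpenCV has them; the pictures are not rectified), "cam_to_world" (4x4, takes a point from camera to world coordinates). Camera axes: x right, y down, z forward; pixel columns grow to the right and rows downward; lengths in mm; the calibration is good to about 2 mm. A picture is of the moment at which its call begins. calibration takes no time and is no camera call.
- finish_job(): hands the job in; it is judged then, once.
The state is a dict: "time_s": time; "joints": joint angles; "dq": joint speeds; "tau": joint torques, N m; "eef_pos": TCP position; "ee_rot": TCP orientation; "force": force on the tool from outside, world axes, zero at the start; "wrist_torque": the same for the moment, N m; "grip_width": opening from 0.0 (shut) to 1.0 (fully open); "grip_force": force on a finger pad.
Only numpy, scipy, OpenCV 4.12 (cv2) and the standard library are available. Lean on these libraries where they do the work, as an engineer would, in place of code of your own. Each camera call takes 0.05 s, during which the arm holds its last target. There are 200 camera calls.

## Working session

There is one attempt and no reset: what is moved stays moved. The work goes in short steps, Python scripts to look and compute and a shell command to move; the robot and the scene stay as the last step left them, time stands still between calls to the robot, and variables do not carry over. Pictures are saved under pics/ and viewed, at most 10 in all, crops included, and the job is handed in when it is done.

```bash
mkdir -p pics
python3 - <<'E'
from rig import sense, eyes
import cv2
for n in ("top","side"):
    cv2.imwrite(f"pics/{n}0.png", cv2.resize(eyes.capture(n)[:,:,::-1],(800,600),interpolation=cv2.INTER_CUBIC))
    print(eyes.calibration(n))
print(sense())
E
```

```text
{'fx': 486.2454605253069, 'fy': 486.2454605253069, 'cx': 281.8498415868969, 'cy': 209.312458304568, 'dist': array([-0.12706448,  0.        ,  0.        ,  0.        ,  0.        ]), 'cam_to_world': array([[-2.49497405e-02, -9.95296325e-01,  9.36094902e-02,
         4.83924928e+02],
       [-9.99680831e-01,  2.52116176e-02,  1.61578709e-03,
        -1.60348087e-01],
       [-3.96823363e-03, -9.35392995e-02, -9.95607680e-01,
         1.45847430e+03],
       [ 0.00000000e+00,  0.00000000e+00,  0.00000000e+00,
         1.00000000e+00]])}
{'fx': 437.0988610372872, 'fy': 437.0988610372872, 'cx': 286.62739403554946, 'cy': 211.3607230413983, 'dist': array([0.02917906, 0.        , 0.        , 0.        , 0.        ]), 'cam_to_world': array([[-9.01542391e-01, -2.53262432e-01,  3.50826820e-01,
         2.34448279e+02],
       [-4.32690282e-01,  5.26450279e-01, -7.31866944e-01,
         7.20564399e+02],
       [ 6.61524779e-04, -8.11608430e-01, -5.84201437e-01,
         6.60816458e+02],
       [ 0.00000000e+00,  0.00000000e+00,  0.00000000e+00,
         1.00000000e+00]])}
{'time_s': 0.1, 'joints': array([-1.49240990e+00,  3.13374083e-01,  1.49836670e+00,  1.93475801e-05,
        1.33099320e+00, -2.23401172e-01]), 'dq': array([ 0.0016726 , -0.00213835, -0.00272402, -0.00014112, -0.0011024 ,
        0.00075887]), 'tau': array([ 2.58413333e-03, -4.12903583e+01, -2.60143608e+01, -1.83029865e-04,
        3.00320273e-03, -1.39220518e-05]), 'eef_pos': array([ 156.01925279, -501.05348335,  241.80040621]), 'ee_rot': array([-5.68485712e-04,  9.88637301e-01,  1.50319533e-01,  5.07122044e-05]), 'force': array([ 0.84240572, -0.59768882,  0.1558869 ]), 'wrist_torque': array([-0.04171156, -0.0137834 ,  0.05530324]), 'grip_force': 0.0, 'grip_width': 0.9981377753337851}
```

View pics/top0.png

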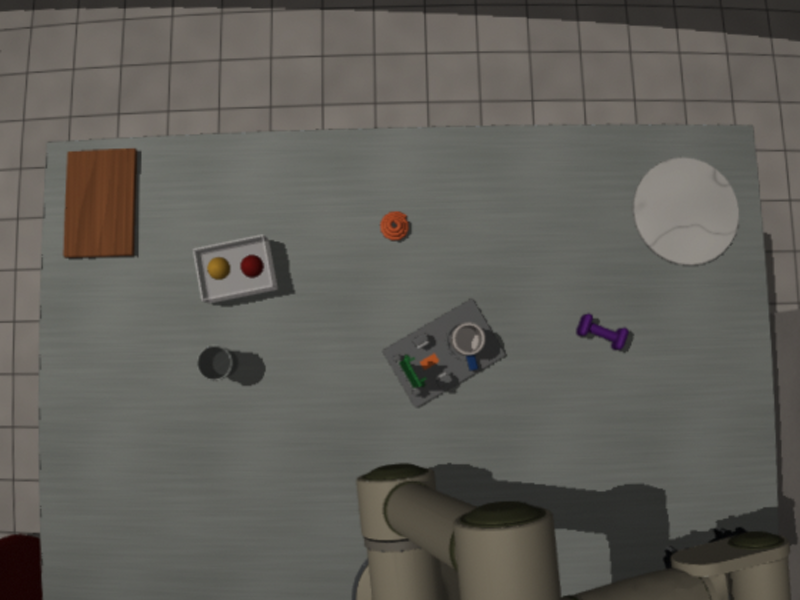

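View pics/side0.png

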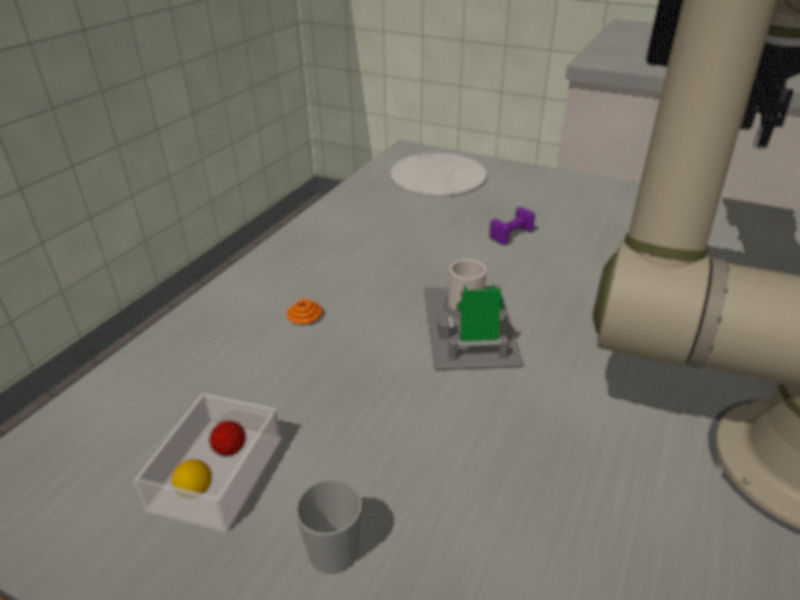

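The top view shows the tray at about (445,353), with the pot at (468,340), the blue ear at (473,363), and the flap standing up near (412,372). I'll enlarge it.

```bash
python3 - <<'E'
from rig import eyes
import cv2
im=eyes.capture("top")[:,:,::-1]
c=im[200:295,260:365]   # x6
cv2.imwrite("pics/topc.png", cv2.resize(c,None,fx=6,fy=6,interpolation=cv2.INTER_CUBIC))
E
cat > h.py <<'E'
import numpy as np, cv2
from rig import eyes
def ray(n,uv,z):
    c=eyes.calibration(n);K=np.array([[c['fx'],0,c['cx']],[0,c['fy'],c['cy']],[0,0,1]])
    p=cv2.undistortPoints(np.array([[uv]],float),K,c['dist'])[0,0]
    T=c['cam_to_world'];d=T[:3,:3]@[*p,1];o=T[:3,3]
    return o+d*(z-o[2])/d[2]
def proj(n,P):
    c=eyes.calibration(n);K=np.array([[c['fx'],0,c['cx']],[0,c['fy'],c['cy']],[0,0,1]])
    W=np.linalg.inv(c['cam_to_world'])
    return cv2.projectPoints(np.atleast_2d(P).astype(float),cv2.Rodrigues(W[:3,:3])[0],W[:3,3],K,c['dist'])[0][:,0]
E
```

```text
(no output)
```

View pics/topc.png

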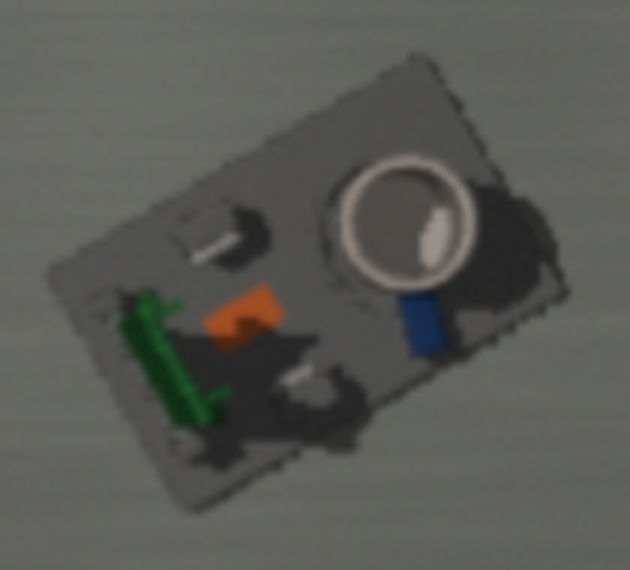

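The crop shows the tray corners at (48,270), (420,55), (568,293) and (195,513), the rim centre at (408,223), the ear's outer end at (430,354), and the orange mark at (244,320).

Run:
```python
from h import *
from rig import sense
f=lambda u,v,z: ray("top",((u+.5)/6-.5+260,(v+.5)/6-.5+200),z)
a,b,c,d=[f(*p,10)[:2] for p in [(48,270),(420,55),(568,293),(195,513)]]
print(a,b,c,d,[np.linalg.norm(x) for x in (b-a,c-b,d-c,a-d)])
C=(a+b+c+d)/4; y=(a+d-b-c);y/=np.linalg.norm(y); x=np.array([y[1],-y[0]])
seat=C-50*y; print("C",C,"y",y,np.arctan2(y[1],y[0]),"seat",seat,"mark",seat+60*y,"hinge",C+90*y)
p=f(408,223,85)[:2]; e=f(430,354,32)[:2]; print("pot",p,"ear",e-p,np.linalg.norm(e-p))
v=e-seat; print("ear ang",np.arctan2(v[1],v[0]),"turn", np.arctan2(y[1],y[0])-np.arctan2(v[1],v[0]))
fe=f(165,360,130)[:2]; print("flap top rel",(fe-C)@x,(fe-C)@y)
for n in['steel_cup']: pass
R=sense()['ee_rot'];from scipy.spatial.transform import Rotation as Ro
print(Ro.from_quat(R,scalar_first=True).as_matrix())
```

```text
[515.8486066   47.24093485] [ 618.18539584 -140.76259523] [ 497.69746101 -210.48028546] [394.31276689 -22.45277915] [np.float64(214.05173615784724), np.float64(139.20452137237407), np.float64(214.57571648333453), np.float64(140.10058567089726)]
C [506.51105759 -81.61368125] y [-0.47995513  0.87729304] 2.0713998925258794 seat [ 530.50881409 -125.47833311] mark [501.71150629 -72.84075087] hinge [463.31509589  -2.6573079 ]
pot [ 531.95085783 -125.16398549] ear [-62.28408448 -13.53222817] 63.73718207576574
ear ang -2.927667730445418 turn 4.999067622971298
flap top rel 3.8801477334106975 80.85964598960194
[[ 9.54797144e-01  2.97258151e-01 -7.60513695e-05]
 [ 2.97258083e-01 -9.54796680e-01  9.65860769e-04]
 [ 2.14496391e-04 -9.44807988e-04 -9.99999531e-01]]
```

The pot needs a turn of about −1.285 rad (clockwise seen from above). I'll move over it at the current height and yaw.

```bash
python3 -m jog '[[0.0313,-0.0165,0,0,0,0,0.0854],[0.0313,-0.0165,0,0,0,0,0.0854],[0.0313,-0.0165,0,0,0,0,0.0854],[0.0313,-0.0165,0,0,0,0,0.0854],[0.0313,-0.0165,0,0,0,0,0.0854]]' 40
python3 -m jog '[[0.0313,-0.0165,0,0,0,0,0.0854],[0.0313,-0.0165,0,0,0,0,0.0854],[0.0313,-0.0165,0,0,0,0,0.0854],[0.0313,-0.0165,0,0,0,0,0.0854],[0.0313,-0.0165,0,0,0,0,0.0854]]' 
python3 -m jog '[[0.0313,-0.0165,0,0,0,0,0.0854],[0.0313,-0.0165,0,0,0,0,0.0854],[0.0313,-0.0165,0,0,0,0,0.0854],[0.0313,-0.0165,0,0,0,0,0.0854],[0.0313,-0.0165,0,0,0,0,0.0854]]' 
python3 -m jog '[[0,0,0,0,0,0,0.0854],[0,0,0,0,0,0,0.0854]]'
cat > t.py <<'E'
import sys,numpy as np
from rig import sense
from scipy.spatial.transform import Rotation as Ro
s=sense();R=Ro.from_quat(s['ee_rot'],scalar_first=True).as_matrix()
print(s['time_s'],s['eef_pos'].round(1),'yaw',round(np.arctan2(R[1,0],R[0,0]),3),'zax',R[:,2].round(3),'q',s['joints'].round(2),'F',s['force'].round(1),s['grip_width'],s['grip_force'])
if len(sys.argv)>1:
    d=np.array(eval(sys.argv[1]))-s['eef_pos'];print('tool delta mm',(R.T@d).round(1))
E
python3 t.py '[531.2,-125.3,60]'
```

```text
time_s: 0.65
eef_pos: [281.7, -374.8, 242.1]
ee_rot: [-0.0, 0.989, 0.15, -0.0]
force: [-0.3, 0.5, -0.0]
grip_width: 0.999
grip_force: 0.0
time_s: 1.15
eef_pos: [406.6, -249.5, 242.2]
ee_rot: [-0.0, 0.989, 0.15, -0.0]
force: [0.9, -0.3, 0.6]
grip_width: 0.999
grip_force: 0.0
time_s: 1.65
eef_pos: [531.6, -124.2, 242.1]
ee_rot: [-0.0, 0.989, 0.15, -0.0]
force: [0.6, -1.5, 0.2]
grip_width: 0.995
grip_force: 0.0
time_s: 1.85
eef_pos: [530.7, -125.0, 241.9]
ee_rot: [-0.0, 0.989, 0.151, -0.0]
force: [-0.7, 0.1, -0.1]
grip_width: 1.001
grip_force: 0.0
1.85 [ 530.7 -125.   241.9] yaw 0.303 zax [-0.001  0.    -1.   ] q [-0.45  0.36  1.44 -0.    1.35  0.82] F [-0.7  0.1 -0.1] 1.0006753799218326 0.0
tool delta mm [  0.5   0.5 181.9]
```

```bash
python3 -m jog '[[0,0,0.03,0,0,0,0.0854],[0,0,0.03,0,0,0,0.0854],[0,0,0.03,0,0,0,0.0854],[0,0,0.03,0,0,0,0.0854],[0,0,0.02,0,0,0,0.0854]]'; python3 -m jog '[[0,0,0.01,0,0,0,0.0854],[0,0,0.01,0,0,0,0.0854],[0,0,0.01,0,0,0,0.0854],[0,0,0.01,0,0,0,0.0854],[0,0,0,0,0,0,0.0854]]'|tail -3
python3 -m jog '[[0,0,0,0,0,0,0.06],[0,0,0,0,0,0,0.06],[0,0,0,0,0,0,0.06],[0,0,0,0,0,0,0.06],[0,0,0,0,0,0,0.06]]' 25; python3 t.py
```

```text
time_s: 2.35
eef_pos: [529.4, -126.1, 100.4]
ee_rot: [-0.001, 0.989, 0.15, -0.001]
force: [0.1, -0.2, 0.9]
grip_width: 1.0
grip_force: 0.0
force: [-0.1, -0.4, -0.3]
grip_width: 1.007
grip_force: 0.0
time_s: 3.35
eef_pos: [531.2, -125.7, 63.2]
ee_rot: [0.001, 0.989, 0.15, 0.001]
force: [-0.6, -1.2, 6.1]
grip_width: 0.749
grip_force: 28.0
3.35 [ 531.2 -125.7   63.2] yaw 0.302 zax [ 0.002 -0.001 -1.   ] q [-0.45  0.56  1.64 -0.    0.94  0.82] F [-0.6 -1.2  6.1] 0.7488139506509577 28.037393409758806
```

```bash
python3 -m jog '[[0,0,0,0,0,0.1285,0.06],[0,0,0,0,0,0.1285,0.06],[0,0,0,0,0,0.1285,0.06],[0,0,0,0,0,0.1285,0.06],[0,0,0,0,0,0.1285,0.06]]'|tail -3; python3 -m jog '[[0,0,0,0,0,0.1285,0.06],[0,0,0,0,0,0.1285,0.06],[0,0,0,0,0,0.1285,0.06],[0,0,0,0,0,0.1285,0.06],[0,0,0,0,0,0.1285,0.06]]'|tail -3;python3 -m jog '[[0,0,0,0,0,0,0.06],[0,0,0,0,0,0,0.06]]' |tail -3; python3 t.py
python3 - <<'E'
from rig import eyes
import cv2
a=eyes.capture("top")[:,:,::-1][190:290,260:365]; b=eyes.capture("side")[:,:,::-1][160:270,270:400]
r=lambda c:cv2.resize(c,(400,400),interpolation=cv2.INTER_CUBIC)
cv2.imwrite("pics/t1.png", cv2.hconcat([r(a),r(b)]))
E
```

```text
force: [0.7, 0.1, 5.7]
grip_width: 0.751
grip_force: 28.0
force: [-0.8, -2.1, 4.5]
grip_width: 0.752
grip_force: 28.0
force: [-0.6, -1.0, 5.1]
grip_width: 0.753
grip_force: 27.9
4.55 [ 531.3 -125.8   63.2] yaw -0.983 zax [ 0.002 -0.001 -1.   ] q [-0.45  0.56  1.64 -0.    0.94  2.11] F [-0.6 -1.   5.1] 0.7532860390633663 27.920487262308598
```

View pics/t1.png

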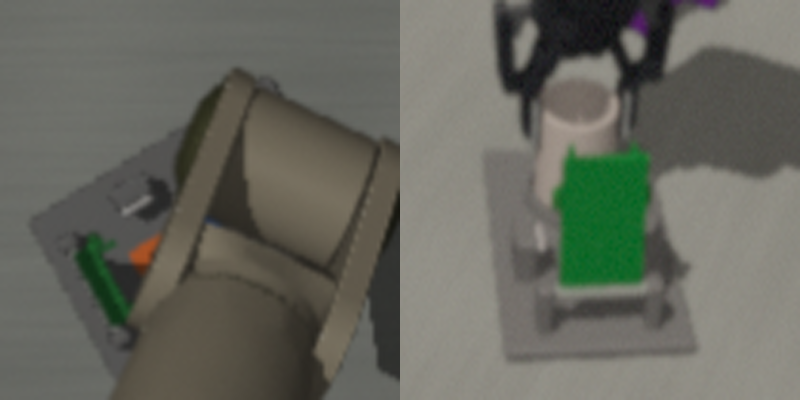

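The pot has turned: the ear is under the gripper towards the mark, and the flap is still up. I'll release it, rise and move to the far side of the flap.

```bash
python3 -m jog '[[0,0,0,0,0,0,0.0854],[0,0,0,0,0,0,0.0854],[0,0,0,0,0,0,0.0854],[0,0,0,0,0,0,0.0854],[0,0,-0.01,0,0,0,0.0854]]'|tail -3; python3 -m jog '[[0,0,-0.02,0,0,0,0.0854],[0,0,-0.03,0,0,0,0.0854],[0,0,-0.03,0,0,0,0.0854],[0,0,-0.03,0,0,0.087,0.0854],[0,0,-0.02,0,0,0,0.0854]]'|tail -3;python3 -m jog '[[-0.04,0,0,0,0,0,0],[-0.04,0,0,0,0,0,0],[-0.04,0,0,0,0,0,0],[-0.04,0,0,0,0,0,0],[-0.03,0,0,0,0,0,0]]' |tail -3; python3 -m jog '[[0,0,0,0,0,0,0],[0,0,0,0,0,0,0]]'|tail -2; python3 t.py
python3 - <<'E'
from rig import eyes
import cv2
a=eyes.capture("top")[:,:,::-1][190:290,260:365]; b=eyes.capture("side")[:,:,::-1][140:270,260:400]
r=lambda c:cv2.resize(c,None,fx=4,fy=4,interpolation=cv2.INTER_CUBIC)
cv2.imwrite("pics/t2.png", cv2.resize(a,None,fx=6,fy=6,interpolation=cv2.INTER_CUBIC)); cv2.imwrite("pics/s2.png",r(b))
E
```

```text
force: [-0.6, -0.2, -0.0]
grip_width: 1.0
grip_force: 0.0
force: [0.2, 0.2, -0.3]
grip_width: 1.0
grip_force: 0.0
force: [0.5, -0.4, 0.1]
grip_width: 0.145
grip_force: 0.0
grip_width: 0.005
grip_force: 0.0
6.35 [439.7  41.4 203. ] yaw -1.069 zax [ 0.001 -0.    -1.   ] q [-0.17  0.17  1.79 -0.    1.18  2.47] F [ 0.3 -0.3  0.3] 0.005210164797706904 0.0
```

View pics/t2.png

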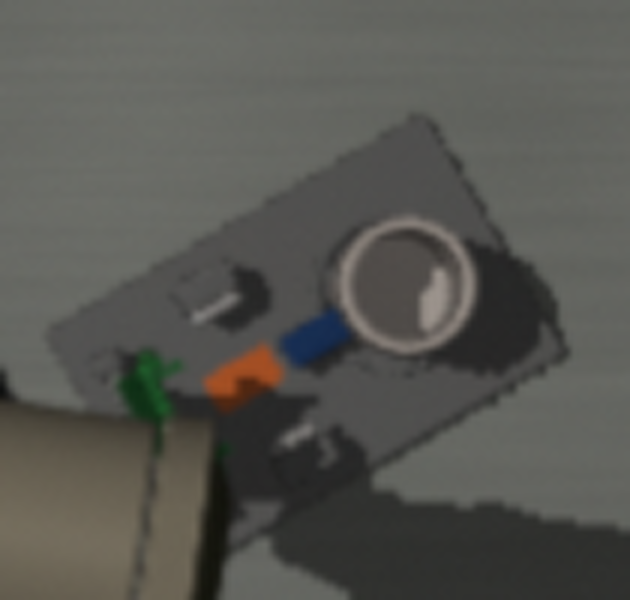

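View pics/s2.png

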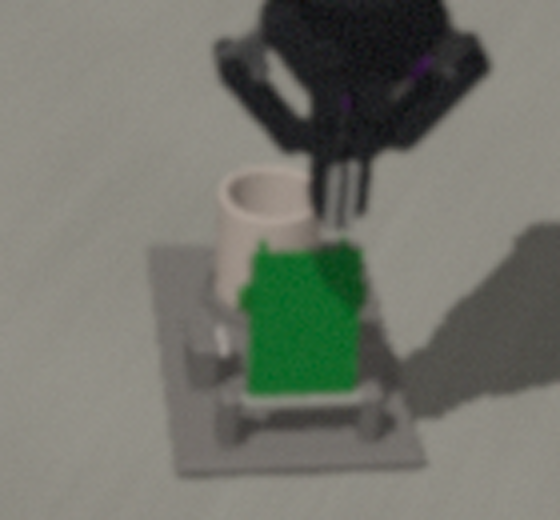

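The ear now points at the orange mark, with its outer end at (289,347) in this crop. I'll check the angle and bring the closed fingers down behind the flap.

```bash
python3 - <<'E'
from h import *
f=lambda u,v,z: ray("top",((u+.5)/6-.5+260,(v+.5)/6-.5+190),z)
s=np.array([530.5,-125.5]);p=f(408,284,85)[:2];e=f(289,347,32)[:2];y=np.array([-.48,.877])
d=(e-p);print(p,d,np.linalg.norm(d),"ang err",np.arctan2(d[1],d[0])-2.0714,"tip",p+d/np.linalg.norm(d)*60-(s+60*y))
E
python3 -m jog '[[0,0,0.02,0,0,0,0],[0,0,0.02,0,0,0,0],[0,0,0.02,0,0,0,0],[0,0,0.02,0,0,0,0],[0,0,0.011,0,0,0,0]]'|tail -3
python3 -m jog '[[0.01,0,0,0,0,0,0],[0.01,0,0,0,0,0,0],[0.01,0,0,0,0,0,0],[0.01,0,0,0,0,0,0],[0.004,0,0,0,0,0,0]]'|tail -3; python3 t.py
```

```text
[ 531.48024333 -125.14873335] [-27.37141937  54.29328232] 60.80259125786489 ang err -0.033649492789532776 tip [2.77012537 1.30788028]
force: [0.2, -0.2, 0.0]
grip_width: -0.001
grip_force: 0.0
force: [-0.1, 0.2, -0.2]
grip_width: 0.0
grip_force: 0.0
7.45 [461.5   1.5 111.7] yaw -1.071 zax [ 0.001 -0.    -1.   ] q [-0.25  0.33  1.85 -0.    0.96  2.39] F [-0.1  0.2 -0.2] 0.0004449811134747221 0.0
```

```bash
python3 -m jog '[[0.007,0,0,0,0,0,0],[0.007,0,0.001,0,0,0,0],[0.008,0,0.002,0,0,0,0],[0.008,0,0.003,0,0,0,0],[0.007,0,0.004,0,0,0,0]]'|tail -3
python3 -m jog '[[0.007,0,0.005,0,0,0,0],[0.005,0,0.005,0,0,0,0],[0.005,0,0.005,0,0,0,0],[0.004,0,0.006,0,0,0,0],[0.004,0,0.006,0,0,0,0]]'|tail -3; python3 t.py
```

```text
force: [0.8, -0.3, -0.2]
grip_width: -0.002
grip_force: 0.4
force: [0.2, 1.2, -0.2]
grip_width: -0.002
grip_force: 0.3
8.45 [490.6 -52.   73.8] yaw -1.07 zax [-0.  0. -1.] q [-0.34  0.45  1.79 -0.    0.9   2.3 ] F [ 0.2  1.2 -0.2] -0.0024128138115784006 0.30002831714227796
```

```bash
python3 -m jog '[[0.003,0,0.005,0,0,0,0],[0.002,0,0.005,0,0,0,0],[0.002,0,0.005,0,0,0,0],[0,0,0.003,0,0,0,0]]'|tail -3; python3 t.py; python3 -m jog '[[0,0,0.003,0,0,0,0],[0,0,0.003,0,0,0,0],[0,0,0.002,0,0,0,0],[0,0,0,0,0,0,0]]'|tail -3; python3 t.py
python3 - <<'E'
from rig import eyes
import cv2
b=eyes.capture("side")[:,:,::-1][140:270,260:400]
cv2.imwrite("pics/s3.png",cv2.resize(b,None,fx=4,fy=4,interpolation=cv2.INTER_CUBIC))
E
```

```text
force: [0.1, -0.3, -0.9]
grip_width: -0.002
grip_force: 0.0
8.85 [493.9 -58.   55.9] yaw -1.07 zax [ 0. -0. -1.] q [-0.35  0.49  1.79 -0.    0.86  2.29] F [ 0.1 -0.3 -0.9] -0.0015157969082279065 0.0
force: [-15.3, 3.9, 42.2]
grip_width: 0.003
grip_force: 21.0
9.25 [494.3 -57.9  51.6] yaw -1.069 zax [ 0.001 -0.001 -1.   ] q [-0.35  0.5   1.79 -0.    0.85  2.29] F [-15.3   3.9  42.2] 0.003298980115640365 21.047406401485205
```

View pics/s3.png

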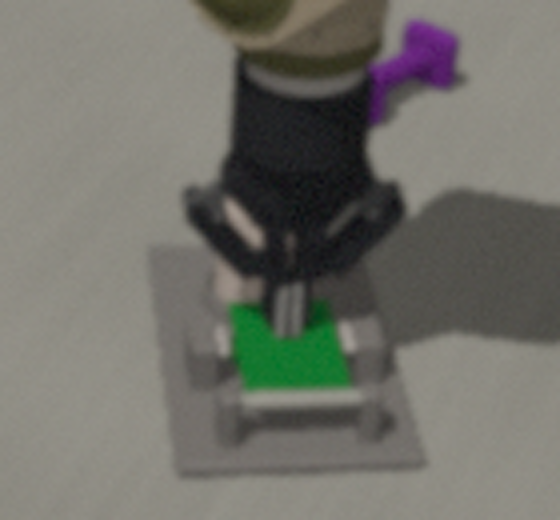

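The flap lies level between the posts, and a hard stop of 42 N at the expected height (TCP about 52 mm) says it's shut. I'll withdraw and check.

```bash
python3 -m jog '[[0,0,-0.01,0,0,0,0],[0,0,-0.03,0,0,0,0],[0,0,-0.04,0,0,0,0],[0,0,-0.04,0,0,0,0],[0,0,-0.03,0,0,0,0]]'|tail -3
python3 -m jog '[[-0.04,0.02,0,0,0,0,0],[-0.04,0.02,0,0,0,0,0],[-0.04,0.02,0,0,0,0,0],[-0.04,0.02,0,0,0,0,0],[-0.04,0.02,0,0,0,0,0]]'|tail -3
python3 -m jog '[[0,0,0,0,0,0,0],[0,0,0,0,0,0,0]]'|tail -2; python3 t.py
python3 - <<'E'
from rig import eyes
from h import *
a=eyes.capture("top")[:,:,::-1][190:290,260:365]; b=eyes.capture("side")[:,:,::-1][170:270,295:380]
S=np.array([530.5,-125.5]);y=np.array([-.48,.877]);x=np.array([.877,.48])
for th in (0,.1,.2):
    r=92;yy=140-r*np.cos(th)+3*np.sin(th);z=39+r*np.sin(th)+3*np.cos(th)
    P=[[*(S+sx*x+yy*y),z] for sx in(-30,30)]
    print(th,((proj("side",P)-[295,170]+.5)*4.5).round(1).tolist(),((proj("top",P)-[260,190]+.5)*4.5).round(1).tolist())
r=lambda c:cv2.resize(c,None,fx=4.5,fy=4.5,interpolation=cv2.INTER_CUBIC)
b=r(b);a=r(a)[:,:417]
print(b.shape)
cv2.imwrite("pics/f.png",cv2.hconcat([b,a]))
E
```

```text
force: [-0.2, 0.1, 0.9]
grip_width: -0.006
grip_force: 0.0
force: [0.9, 0.8, 0.7]
grip_width: -0.004
grip_force: 0.0
grip_width: -0.004
grip_force: 0.0
10.5 [310.2  69.7 198.7] yaw -1.069 zax [ 0.002 -0.    -1.   ] q [-0.15 -0.12  2.1  -0.    1.16  2.49] F [ 1.2 -0.7 -0.4] -0.00391192772937146 0.0
0 [[211.3, 205.1], [99.0, 208.6]] [[260.6, 294.9], [213.7, 214.6]]
0.1 [[212.8, 192.0], [99.9, 195.5]] [[260.6, 295.5], [213.4, 214.6]]
0.2 [[214.6, 179.9], [100.9, 183.4]] [[259.3, 296.8], [211.8, 215.4]]
(450, 382, 3)
```

View pics/f.png

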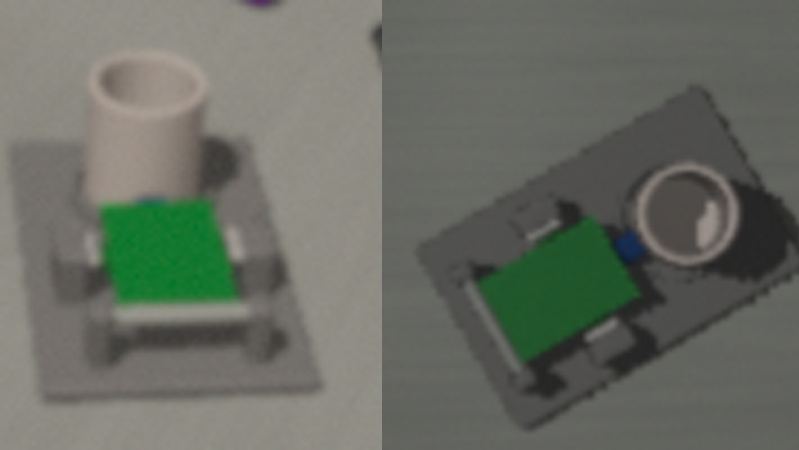

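The side view puts the flap's free edge at about (212,201)–(100,206), close to the 0 rad prediction of (211,205)–(99,209). The pot stands in its seat with the ear centred under the flap, and the arm is clear, so I'm handing in.

```bash
python3 -c "
from rig import finish_job
print(finish_job())"
```

```text
the job is handed in; nothing more can be done
None
```

I handed the job in at about 10.5 s on the robot's clock. The ear is within about 3 mm of the mark, the flap looks fully shut, the pot stands in its seat, and the arm is clear; no verdict was returned.

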